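Clamp a valve body with the ratchet vise

ROBOT

A 6-joint arm with a two-finger parallel gripper is mounted at the origin on the work surface. World frame = base frame: x ahead of the robot, y to its left, z up, the work surface at z = 0. Lengths are in m, angles in rad, forces in N, time in s.
With the tool pointing down it reaches from about 0.325 to 0.9 m from the base axis. Payload 6.1 kg.
Tool frame: the origin (TCP) lies midway between the tips of the shut fingers; the grasp point (between the pads) lies 19 mm behind it (r.hold_point_z is the distance from the TCP to the grasp point, in m); z points along the fingers, y is the line along which they close (so a half turn about z gives the same grasp; the last joint's range is limited). The gripper opens to 87 mm and grips with 3 to 60 N. Pads are 19 mm wide; open, the fingers measure 117 mm over their backs; the gripper's body (75 mm by 190 mm) begins 51 mm behind the grasp point.
Start: joints at [-1.461, 0.22, 1.526, -0, 1.395, -0.126], TCP at [0.146, -0.608, 0.223] pointing down, gripper open.
Joint ranges: [-2.98, 2.98], [-0.91, 2.08], [0.09, 2.57], [-1.24, 4.39], [0.2, 2.65], [-2.68, 2.68]. Speed limits (rad/s): [2.57, 2.57, 3.01, 3.14, 3.14, 3.14].

INTERFACE

Orientations are given as a unit quaternion [w, x, y, z].
In Python, from plant import read_state, eyes, workorder, r gives the robot as it stands. The module is installed in compiled form; this text tells all that it offers.
- The arm moves only by the tool jog_arm, never from a script. Its argument "moves" is a list of rows, each a list of 4 numbers: the shift along the tool's x, y, z in mm, then the turn about the tool's z in degrees. In form: [[x, y, z, twist], ...]. A call has exactly 10 rows; each row shifts and turns the commanded pose from where the row before left it, along the tool's axes as they then stand; what a row does not reach is not made up. A row lasts 1/10 s, in which the tool goes at most 50 mm and 8.59 degrees, less where a joint would pass 70% of its speed; a pose out of reach is approached as far as the arm can. A call with a gripper value outside its range is refused whole. "grip" is the opening, from 0 (shut) to 1 (fully open), set as the call begins (left out, the last holds). The fingers move at their own pace and stop on an object; "force" is the grip in N (left out, the last holds). Time passes only in rows, so rows that do not move let the fingers close, or fill a call up. It gives the time, the measured TCP pose, the force, the opening and the grip force at its end, in the units of the state.
- read_state(): the state, without advancing time (a new reading comes with each control period).
- eyes.capture(name): name is "side" or "top"; returns the picture (400x640x3 uint8, red, green, blue); there is no depth.
- eyes.camera_model(name): a dict with "mtx" (3x3 intrinsics, pixels), "R" (3x3) and "t" (3): a world point X has camera coordinates R X + t. Camera axes: x right, y down, z forward; pixel columns grow to the right and rows downward; lengths in m; the calibration is good to about 2 mm. A picture is of the moment at which its call begins. camera_model takes no time and is no camera call.
- workorder.close_job(): hands the job in; it is judged then, once.
The state is a dict: "time": time; "joints": joint angles; "joint_vel": joint speeds; "joint_efforts": joint torques, N m; "eef_pos": TCP position; "tcp_rot": TCP orientation; "ft_force": force on the tool from outside, world axes, zero at the start; "torque": the same for the moment, N m; "opening": finger opening in m; "grasp_force": force on a finger pad.
Only numpy, scipy, OpenCV 4.12 (cv2) and the standard library are available. Lean on these libraries where they do the work, as an engineer would, in place of code of your own. Each camera call takes 0.05 s, during which the arm holds its last target. There are 200 camera calls.

TASK

Clamp the valve body that stands on the bed of the ratchet vise between its jaw and its stop block. The ratchet is set to open the jaw, so first flip the small selector lever on top of the ratchet head over to its other side, then swing the ratchet handle back and forth until the jaw grips the valve body firmly against the stop block and its sprung face is pushed in about half of its travel, never to the end. Move the jaw only with the handle, leave everything else on the bench where it is, and let go.

Things in the scene. Friction and masses are not known exactly. Their poses are not given: they have to be found in the camera images.
- vise: small bench vise fixed to the bench: aluminium bed 90 x 275 mm, 30 mm thick. Origin: on the bench under the vertical ratchet axis; z up; the bed reaches 55 mm to -y, 220 mm to +y, 45 mm to each side in x. Yaw within 0.25 rad of the world's. A 66 x 66 mm housing round the axis is 60 mm high. Along +y follow jaw, valve body and stop block
- head_top (a point): top centre of the round ratchet head on the vise's axis, 86 mm above the bench; the head is 92 mm across and turns with the handle. Under it (62 to 76 mm high) is a toothed wheel, 20 teeth 0.31 rad apart, which drives the jaw and itself needs 0.8 N m to turn
- stop_range (a point): point on the bed 143 mm from the axis along the vise's +y, 30 mm above the bench. The stop block (steel, 70 mm wide, 34 mm long, top 77 mm above the bench) has its near face somewhere within 7 mm in y of this point: it is locked there, and its true place is not reported
- handle (a joint): ratchet handle's swing, rad: 0 = along the vise's -y from the axis, positive = clockwise from above; hard stops at -0.6 and 0.6. Stays where left. Free swing takes 0.4 N at the grip; driving takes 4 to 6 N at the grip while the jaw runs free, more once it clamps. The return swing clicks over the teeth; up to 0.31 rad is lost at the start of each driving swing
- grip_mid (a point): middle of the handle's grip, an upright black knob 22 mm across that spins freely on its pin, 150 mm from the vise's axis; it reaches from 92 to 139 mm above the bench (this point: 116 mm). The steel handle bar under it is 20 mm wide, its top 86 mm above the bench
- selector (a joint): small steel lever on the ratchet head that sets the direction, rad, positive = clockwise from above, range -0.42 to 0.42. Pivot on the handle bar 64 mm from the vise's axis. Stays where left; 1.3 N at its pin moves it. Negative (start): anticlockwise handle swing drives and opens the jaw. Beyond 0.32 (flipped): clockwise swing (rising handle) drives and closes it
- selector_pin (a point): middle of the upright pin on the selector's free end, 10 mm across, 64 mm from its pivot, so near the vise's axis; it reaches from 93 to 115 mm above the bench (this point: 105 mm). With the handle at 0, flipping moves it about 52 mm to the vise's +x; that direction turns with the handle
- jaw: moving jaw, steel, 70 wide (x), 30 long (y), top 75 mm above the bench; origin: centre of its underside, axes as the vise's. Starts 60 mm from the axis, moves 10 mm to +y per rad of the wheel, stays where left. Its sprung face (56 x 32 mm) stands 25 mm from the origin, gives 1 mm per 10 N, 9 mm in all. Each 10 N of clamping adds 0.67 N at the handle's grip
- valve: valve body to be clamped: steel cube of 38 mm with a round stub (20 mm across, 16 mm long) on its +x and -x sides and a brass bonnet (26 mm across) on top, 58 mm high, 0.25 to 0.5 kg. Origin: centre of its underside. Stands loose on the vise's bed, a few mm clear of the jaw's face and of the stop block
- spare_valve: a spare valve body of the same shape, standing on the bench beside the vise; stays there. Origin: centre of its underside
- tube_nut: round brass nut, 26 mm across, 24 mm high, standing on the bench on the vise's robot side; stays there. Origin: centre of its underside
- gauge: round steel gauge lying face up, 64 mm across, 28 mm high; stays there. Origin: centre of its underside
- screwdriver: screwdriver lying on the bench, 160 mm long; stays there. Origin: its middle, on the bench
- carton: open white carton, 130 x 100 mm, 50 mm high; stays there. Origin: centre of its underside
- bar_offcut: offcut of aluminium bar, 200 x 40 x 40 mm, lying on the bench; stays there. Origin: centre of its underside
- marker: black marker pen, 130 mm long, lying on the bench; stays there. Origin: its middle, on the bench

How it is judged:
By the outcome, as a careful person would: the job done as asked, in the order asked, and still so for the second after the job is handed in, with the robot touching nothing.
It also fails if it takes over 70 s, if anything falls off the work surface, if the arm or the gripper's body presses on something with over 40 N, if the wrist force passes 120 N, or if a joint passes its speed limit or range.

## Working session

There is one attempt and no reset: what is moved stays moved. The work goes in short steps, Python scripts to look and compute and a tool call to move; the robot and the scene stay as the last step left them, time stands still between calls to the robot, and variables do not carry over. Pictures are saved under pics/ and viewed, at most 10 in all, crops included, and the job is handed in when it is done.

Besides the shell and the picture viewer there is one more tool, called after "Emit:" as a command line: name --pt "numbers of a row" for each row, then --argument value for the rest. jog_arm: Moves the arm, as the interface text tells. Its arguments: {"type":"object","properties":{"moves":{"type":"array","items":{"type":"array","items":{"type":"number"}}},"grip":{"type":"number"},"force":{"type":"number"}},"required":["moves"]}

```bash
mkdir -p pics; python3 - <<'E'
from plant import read_state, eyes, workorder, r
import cv2
for n in("side","top"):
    cv2.imwrite(f"pics/{n}0.png",eyes.capture(n)[:,:,::-1])
    m=eyes.camera_model(n); print(n,m)
s=read_state(); print(s['time'],s['eef_pos'],s['tcp_rot'],s['opening'],r.hold_point_z)
E
```

```text
side {'mtx': array([[424.34487002,   0.        , 316.50934533],
       [  0.        , 424.34487002, 193.68403294],
       [  0.        ,   0.        ,   1.        ]]), 'R': array([[-0.89485417, -0.44583849, -0.02154193],
       [-0.21047621,  0.4640275 , -0.86045235],
       [ 0.39361883, -0.76544531, -0.50907534]]), 't': array([0.53720352, 0.22587239, 0.93179563])}
top {'mtx': array([[493.87457227,   0.        , 317.89730877],
       [  0.        , 493.87457227, 193.36858107],
       [  0.        ,   0.        ,   1.        ]]), 'R': array([[-0.02825151, -0.99954188, -0.01085764],
       [-0.99526079,  0.02913827, -0.09277348],
       [ 0.09304735,  0.00818519, -0.99562804]]), 't': array([-0.00497384,  0.62376223,  1.69668839])}
0.1 [ 0.14595573 -0.60714346  0.22153656] [-8.77171794e-04  9.93057884e-01  1.17623421e-01  5.10351420e-06] 0.08706633316232999 0.0187
```

View pics/top0.png

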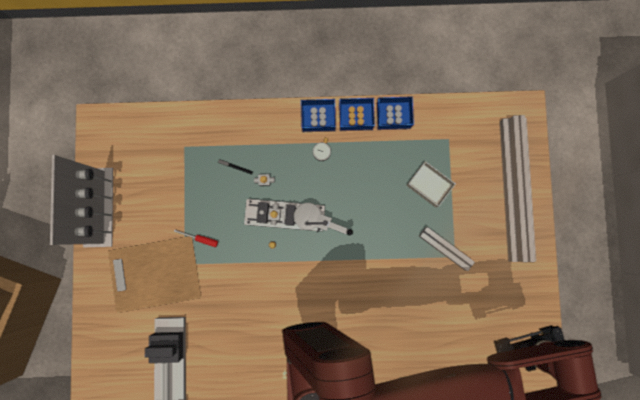

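View pics/side0.png

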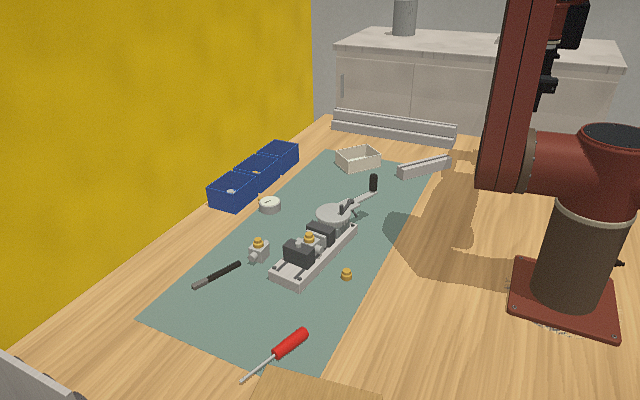

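The top view shows the vise bed from about (246,210) to (327,215), the head near (309,215), the knob at (349,231) and the nut at (272,244). The side view shows the knob at (373,183) and the selector near (347,206). I'll enlarge both around the vise.

```bash
python3 - <<'E'
import cv2
a=cv2.imread("pics/top0.png")[185:265,235:365]; b=cv2.imread("pics/side0.png")[165:300,255:400]
cv2.imwrite("pics/topc.png",cv2.resize(a,None,fx=6,fy=6,interpolation=cv2.INTER_CUBIC))
cv2.imwrite("pics/sidec.png",cv2.resize(b,None,fx=4,fy=4,interpolation=cv2.INTER_CUBIC))
E
```

```text
(no output)
```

View pics/topc.png

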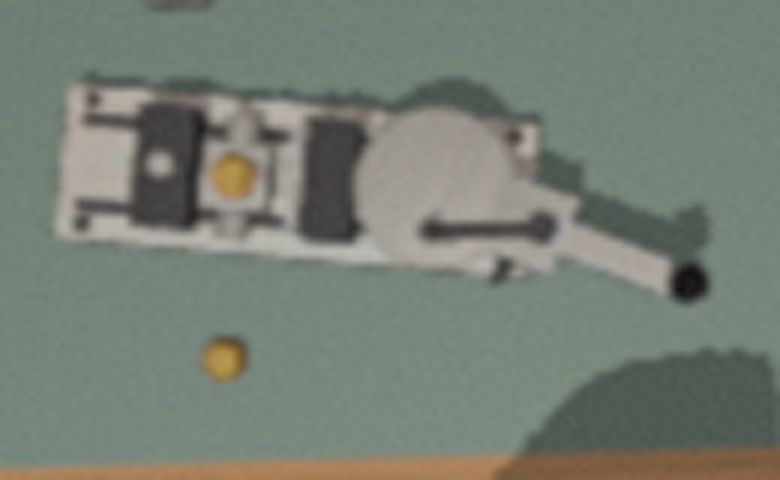

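View pics/sidec.png

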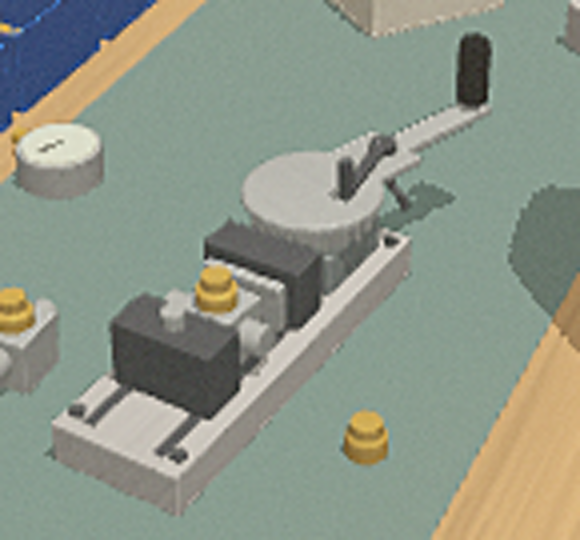

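The top crop has the head centre at about (437,188), the knob at (688,282), the selector pivot at (541,228) and its pin at (433,230). In the side crop, the knob spans (474,38)-(472,100) and the pin (345,160)-(345,195). The handle is at a positive angle. Next I cast rays through these.

```bash
cat > h.py <<'E'
import numpy as np
from plant import read_state, eyes, workorder, r
def ray(n,uv):
    m=eyes.camera_model(n); d=m['R'].T@np.linalg.inv(m['mtx'])@[uv[0],uv[1],1]; return -m['R'].T@m['t'],d
def cast(n,uv,z):
    c,d=ray(n,uv); return (c+d*(z-c[2])/d[2])
def two(a,b):
    (c1,d1),(c2,d2)=ray("top",a),ray("side",b)
    s=np.linalg.lstsq(np.c_[d1,-d2],c2-c1,rcond=None)[0]; p,q=c1+s[0]*d1,c2+s[1]*d2
    return (p+q)/2,np.linalg.norm(p-q)
def st():
    s=read_state(); print(round(s['time'],2),np.round(s['eef_pos'],4),np.round(s['tcp_rot'],4),np.round(s['ft_force'],1),round(s['opening'],4),s['grasp_force'])
E
python3 - <<'E'
from h import *
np.set_printoptions(precision=4,suppress=True)
T=lambda x,y:((x+.5)/6-.5+235,(y+.5)/6-.5+185)
S=lambda x,y:((x+.5)/4-.5+255,(y+.5)/4-.5+165)
h=cast("top",T(437,188),.086);k=cast("top",T(688,282),.139);pv=cast("top",T(541,228),.095);pn=cast("top",T(433,230),.115)
print("head",h,"side",cast("side",S(312,190),.086));print("knob",k,np.linalg.norm((k-h)[:2]));print("pivot",pv,np.linalg.norm((pv-h)[:2]));print("pin",pn,np.linalg.norm((pn-pv)[:2]))
print("knob two",two(T(688,282),S(474,40)),"pin two",two(T(433,230),S(345,161)))
cs=[cast("top",T(*c),.03) for c in((70,85),(540,122),(553,270),(57,238))]
for c in cs: print(c)
d=(cs[0]+cs[3]-cs[1]-cs[2])/2; print("len",np.linalg.norm(d),"wid",np.linalg.norm(cs[0]-cs[3]),"vise yaw",np.arctan2(-d[0],d[1]))
yaw=np.arctan2(-d[0],d[1]); yv=d/np.linalg.norm(d); ax=(cs[0]+cs[3])/2-yv*.22; print("axis from bed",ax)
print("axis b",(cs[1]+cs[2])/2+yv*.055)
for n,p in(("knob",k),("pivot",pv)):
    v=p-h; print(n,"ang", -(np.arctan2(v[1],v[0])-np.arctan2(-yv[1],-yv[0])))
v=pn-pv; print("sel dir from pivot toward axis", -(np.arctan2(v[1],v[0])-np.arctan2(*(h-pv)[[1,0]])))
for n,p in(("bonnet",T(234,176)),): print(n,cast("top",p,.088))
E
```

```text
head [0.5429 0.014  0.086 ] side [0.5421 0.0203 0.086 ]
knob [ 0.4856 -0.122   0.139 ] 0.14758344620733818
pivot [ 0.5185 -0.0436  0.095 ] 0.06253594766003975
pin [0.5185 0.0159 0.115 ] 0.05951015533662899
knob two (array([ 0.4862, -0.1219,  0.1377]), np.float64(0.0011361579456720097)) pin two (array([0.5197, 0.0165, 0.1115]), np.float64(0.0023297224640192204))
[0.6117 0.2279 0.03  ]
[ 0.5822 -0.0451  0.03  ]
[ 0.4963 -0.05    0.03  ]
[0.523  0.2367 0.03  ]
len 0.2812473249041753 wid 0.08918893629668428 vise yaw -0.10007296869198998
axis from bed [0.5454 0.0134 0.03  ]
axis b [0.5447 0.0072 0.03  ]
knob ang 0.2985335255185346
pivot ang 0.30018088965857004
sel dir from pivot toward axis -0.4014774990519985
bonnet [0.5528 0.1276 0.088 ]
```

Emit:
jog_arm --pt "0 0 0 -6" --pt "0 0 0 -6" --pt "0 0 0 -6" --pt "0 0 0 -6" --pt "0 0 0 -6" --pt "0 0 0 -6" --pt "0 0 0 -6" --pt "0 0 0 -6" --pt "0 0 0 -6" --pt "0 0 0 0" --grip 0.35 --force 30

```text
time: 1.1
eef_pos: [0.146, -0.6073, 0.2219]
tcp_rot: [-0.001, 0.831, 0.556, 0.0]
ft_force: [0.5, -0.4, 0.4]
opening: 0.0307
grasp_force: 0.0
```

```bash
cat >> h.py <<'E'
from scipy.spatial.transform import Rotation as Ro
def tool(p):
    s=read_state(); w,x,y,z=s['tcp_rot']; R=Ro.from_quat([x,y,z,w])
    return R.inv().apply(np.array(p)-s['eef_pos'])*1000
E
python3 - <<'E'
from h import *
st(); print(tool([.519,.016,.20]).round(1))
E
```

```text
1.1 [ 0.146  -0.6073  0.2219] [-5.000e-04  8.312e-01  5.560e-01  3.000e-04] [ 0.5 -0.4  0.4] 0.0307 0.0
[718.5 106.9  22.6]
```

Emit:
jog_arm --pt "40 6 0 0" --pt "40 6 0 0" --pt "40 6 0 0" --pt "40 6 0 0" --pt "40 6 0 0" --pt "40 6 0 0" --pt "40 6 0 0" --pt "40 6 0 0" --pt "40 6 0 0" --pt "40 6 0 0"

```text
time: 2.1
eef_pos: [0.3549, -0.2595, 0.2225]
tcp_rot: [0.0, 0.832, 0.554, 0.0]
ft_force: [1.3, -1.1, 0.2]
opening: 0.0303
grasp_force: 0.0
```

Emit:
jog_arm --pt "40 6 0 0" --pt "40 6 0 0" --pt "40 6 0 0" --pt "40 6 0 0" --pt "40 6 0 0" --pt "40 6 0 0" --pt "40 6 0 0" --pt "38 5 0 0" --pt "0 0 0 0" --pt "0 0 0 0"

```text
time: 3.1
eef_pos: [0.5193, 0.0154, 0.2221]
tcp_rot: [-0.0, 0.831, 0.556, -0.001]
ft_force: [0.4, -0.0, -0.5]
opening: 0.0308
grasp_force: 0.0
```

```bash
python3 - <<'E'
from h import *
import cv2
st(); print(tool([.519,.016,.098]).round(1))
a=eyes.capture("side")[:,:,::-1][130:265,280:425]
cv2.imwrite("pics/s1.png",cv2.resize(a,None,fx=4,fy=4,interpolation=cv2.INTER_CUBIC))
E
```

```text
3.1 [0.5193 0.0154 0.2221] [-2.000e-04  8.314e-01  5.557e-01 -6.000e-04] [ 0.4 -0.  -0.5] 0.0308 0.0
[  0.5  -0.4 124.1]
```

View pics/s1.png

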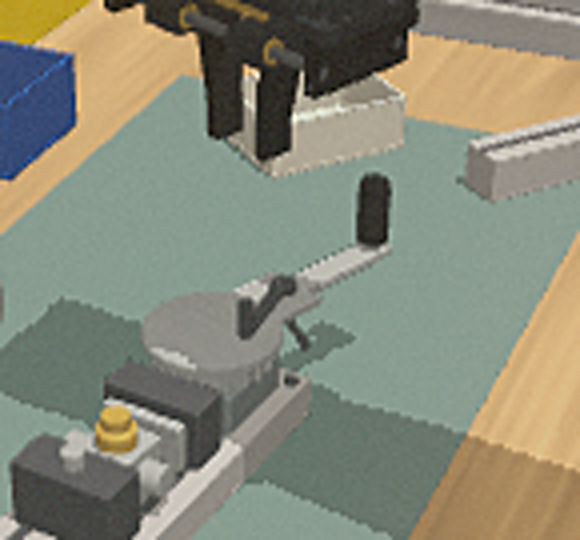

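The fingers hang over the head, with their midpoint at crop (248,145) and the pin below at (245,315), so they are aligned. I'll descend with the pin between them.

Emit:
jog_arm --pt "0 0 20 0" --pt "0 0 20 0" --pt "0 0 20 0" --pt "0 0 15 0" --pt "0 0 15 0" --pt "0 0 13 0" --pt "0 0 10 0" --pt "0 0 10 0" --pt "0 0 0 0" --pt "0 0 0 0"

```text
time: 4.15
eef_pos: [0.5196, 0.0148, 0.0996]
tcp_rot: [-0.0, 0.831, 0.556, -0.0]
ft_force: [-0.5, 0.5, 0.4]
opening: 0.0306
grasp_force: 0.0
```

```bash
python3 - <<'E'
from h import *
st()
u=np.array([np.sin(-.4),-np.cos(-.4)]);ax=np.array([.543,.014]);pv=ax+.064*u
ty=np.array([np.cos(np.radians(-22.5)),np.sin(np.radians(-22.5))])
for a in(-.42,-.2,0,.2,.4,.44):
    b=np.arctan2(*-u[::-1])-a; p=pv+.064*np.array([np.cos(b),np.sin(b)]); print(a,p.round(4),tool([*(p+.010*ty),.099]).round(1))
E
```

```text
4.15 [0.5196 0.0148 0.0996] [-0.      0.8314  0.5557 -0.    ] [-0.5  0.5  0.4] 0.0306 0.0
-0.42 [0.5168 0.019 ] [2.8 5.8 0.6]
-0.2 [0.5308 0.0178] [ 7.  19.2  0.6]
0 [0.543 0.014] [ 8.2 31.9  0.6]
0.2 [0.5542 0.0079] [ 6.8 44.6  0.6]
0.4 [ 5.64e-01 -4.00e-04] [ 2.9 56.8  0.6]
0.44 [ 0.5657 -0.0022] [ 1.9 59.1  0.6]
```

Emit:
jog_arm --pt "2 4 0 0" --pt "2 4 0 0" --pt "2 4 0 0" --pt "0 4 0 0" --pt "0 4 0 0" --pt "0 4 0 0" --pt "0 4 0 0" --pt "0 4 0 0" --pt "0 0 0 0" --pt "0 0 0 0"

```text
time: 5.15
eef_pos: [0.5517, 0.0077, 0.0996]
tcp_rot: [0.0, 0.831, 0.556, 0.0]
ft_force: [0.0, -0.2, 0.0]
opening: 0.0306
grasp_force: 0.0
```

Emit:
jog_arm --pt "0 4 0 0" --pt "0 4 0 0" --pt "0 4 0 0" --pt "-1 4 0 0" --pt "-1 4 0 0" --pt "-1 2 0 0" --pt "0 2 0 0" --pt "0 1 0 0" --pt "0 0 0 0" --pt "0 0 0 0"

```text
time: 6.15
eef_pos: [0.5733, -0.0043, 0.0995]
tcp_rot: [0.0, 0.831, 0.556, 0.0]
ft_force: [-1.3, -0.4, -0.6]
opening: 0.0305
grasp_force: 0.5
```

Emit:
jog_arm --pt "0 1 0 0" --pt "0 1 0 0" --pt "0 0 0 0" --pt "0 -3 0 0" --pt "0 -3 -20 0" --pt "0 0 -30 0" --pt "0 0 -30 0" --pt "-30 0 -20 0" --pt "-30 0 -20 0" --pt "0 0 0 0"

```text
time: 7.15
eef_pos: [0.5485, -0.0611, 0.2238]
tcp_rot: [0.003, 0.832, 0.555, 0.002]
ft_force: [0.3, 0.5, 0.3]
opening: 0.0305
grasp_force: 0.0
```

```bash
python3 - <<'E'
from h import *
import cv2
st()
a=eyes.capture("side")[:,:,::-1][155:290,270:415]
cv2.imwrite("pics/s2.png",cv2.resize(a,None,fx=4,fy=4,interpolation=cv2.INTER_CUBIC))
E
```

```text
7.15 [ 0.5485 -0.0611  0.2238] [0.0035 0.8321 0.5546 0.0025] [0.3 0.5 0.3] 0.0305 0.0
```

View pics/s2.png

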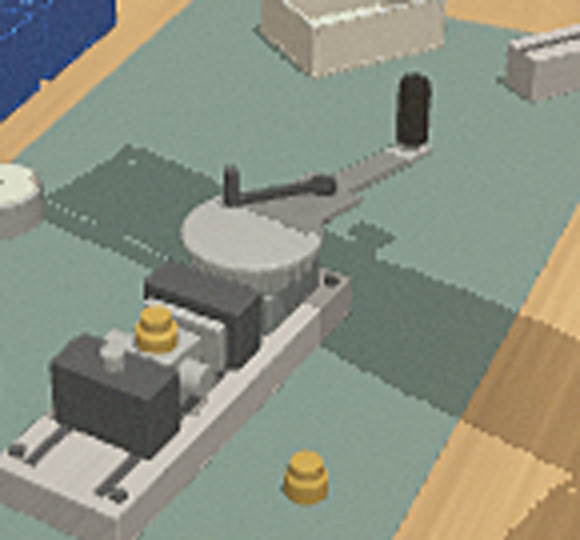

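The lever is flipped: its pin top is now at crop (230,170) on the far side, and the knob top is at (414,78). I'll compute the angles and the knob grasp.

```bash
python3 - <<'E'
from h import *
S=lambda x,y:((x+.5)/4-.5+270,(y+.5)/4-.5+155)
k=cast("side",S(414,78),.139);pn=cast("side",S(231,168),.115);print("knob",k,"pin",pn)
ax=np.array([.543,.014]); v=k[:2]-ax; print(np.linalg.norm(v)); 
for q in (.3,):
    u=np.array([np.sin(-.1-q),-np.cos(-.1-q)]); pv=ax+.064*u; w=pn[:2]-pv
    print("sel",-(np.arctan2(w[1],w[0])-np.arctan2(*-u[::-1])),np.linalg.norm(w))
print(tool([.4858,-.123,.102]).round(1))
E
```

```text
knob [ 0.48689202 -0.1220091   0.139     ] pin [ 5.66319131e-01 -2.69680192e-04  1.15000000e-01]
0.14712776473280148
sel 0.4237314649546743 0.06575275652114154
[-82.7 -33.8 119.6]
```

Emit:
jog_arm --pt "-28 -11 0 0" --pt "-28 -11 0 0" --pt "-27 -12 0 0" --pt "0 0 0 0" --pt "0 0 20 0" --pt "0 0 25 0" --pt "0 0 25 0" --pt "0 0 25 0" --pt "0 0 24 0" --pt "0 0 0 0" --grip 0.65

```text
time: 8.2
eef_pos: [0.4812, -0.1195, 0.0963]
tcp_rot: [-0.003, 0.831, 0.556, -0.002]
ft_force: [-0.4, -0.5, -0.8]
opening: 0.0564
grasp_force: 0.0
```

Emit:
jog_arm --pt "0 0 0 0" --pt "0 0 0 0" --pt "0 0 0 0" --pt "0 0 0 0" --pt "0 0 0 0" --pt "0 0 0 0" --pt "0 0 0 0" --pt "0 0 0 0" --pt "0 0 0 0" --pt "0 0 0 0" --grip 0.1 --force 25

```text
time: 9.2
eef_pos: [0.484, -0.1221, 0.1012]
tcp_rot: [0.0, 0.831, 0.556, 0.0]
ft_force: [-0.6, 0.1, 5.7]
opening: 0.0211
grasp_force: 25.0
```

```bash
cat >> h.py <<'E'
AX=np.array([.543,.014])
def q():
    v=read_state()['eef_pos'][:2]-AX; return -.1-np.arctan2(v[0],-v[1]),np.linalg.norm(v)
def plan(q0,q1,n,R=.15):
    s=read_state(); w,x,y,z=s['tcp_rot']; Rt=Ro.from_quat([x,y,z,w])
    a=-.1-np.linspace(q0,q1,n+1); P=np.c_[AX[0]+R*np.sin(a),AX[1]-R*np.cos(a),0*a]
    print(Rt.inv().apply(np.diff(P,axis=0)*1000).round(1).tolist())
E
python3 - <<'E'
from h import *
st(); print(q(),read_state()['joints'])
plan(.3,-.56,18)
E
```

```text
9.2 [ 0.484  -0.1221  0.1012] [4.000e-04 8.314e-01 5.556e-01 3.000e-04] [-0.6  0.1  5.7] 0.0211 25.000767668243498
(np.float64(0.30935236614014217), np.float64(0.14832955322502914)) [-4.05205723e-01  4.38009717e-02  1.96234380e+00 -2.29472000e-05
  1.13440290e+00 -1.26147378e-02]
[[0.1, 7.2, 0.0], [0.5, 7.2, 0.0], [0.8, 7.1, 0.0], [1.1, 7.1, 0.0], [1.5, 7.0, 0.0], [1.8, 6.9, 0.0], [2.1, 6.8, 0.0], [2.5, 6.7, 0.0], [2.8, 6.6, 0.0], [3.1, 6.5, 0.0], [3.4, 6.3, 0.0], [3.7, 6.1, 0.0], [4.0, 6.0, 0.0], [4.3, 5.8, 0.0], [4.5, 5.5, 0.0], [4.8, 5.3, 0.0], [5.0, 5.1, 0.0], [5.3, 4.8, 0.0]]
```

Emit:
jog_arm --pt "0 7 0 0" --pt "0.5 7 0 0" --pt "1 7 0 0" --pt "1 7 0 0" --pt "1.5 7 0 0" --pt "2 7 0 0" --pt "2 7 0 0" --pt "2.5 6.5 0 0" --pt "3 6.5 0 0" --pt "0 0 0 0"

```text
time: 10.2
eef_pos: [0.5473, -0.1342, 0.1012]
tcp_rot: [0.001, 0.831, 0.556, 0.0]
ft_force: [1.4, -4.2, 6.8]
opening: 0.0211
grasp_force: 25.0
```

```bash
python3 - <<'E'
from h import *
st(); print(q()); plan(q()[0],-.55,9)
E
```

```text
10.2 [ 0.5473 -0.1342  0.1012] [1.400e-03 8.314e-01 5.557e-01 3.000e-04] [ 1.4 -4.2  6.8] 0.0211 25.000840856228024
(np.float64(-0.12872314735068235), np.float64(0.14830992398863846))
[[3.0, 6.3, 0.0], [3.3, 6.2, 0.0], [3.6, 6.0, 0.0], [3.9, 5.9, 0.0], [4.1, 5.7, 0.0], [4.4, 5.5, 0.0], [4.7, 5.3, 0.0], [4.9, 5.0, 0.0], [5.1, 4.8, 0.0]]
```

Emit:
jog_arm --pt "2 6.5 -0.5 0" --pt "2.5 6 -0.5 0" --pt "3.5 6 -0.5 0" --pt "4 6 0 0" --pt "4 5.5 0 0" --pt "4.5 5.5 0 0" --pt "4.5 5 0 0" --pt "5 5 0 0" --pt "5 5 0 0" --pt "0 0 0 0"

```text
time: 11.2
eef_pos: [0.6071, -0.1201, 0.1014]
tcp_rot: [0.0, 0.831, 0.556, 0.0]
ft_force: [2.2, -6.3, -3.8]
opening: 0.0213
grasp_force: 25.0
```

```bash
python3 - <<'E'
from h import *
st(); print(q()); plan(q()[0],.55,27)
E
```

```text
11.2 [ 0.6071 -0.1201  0.1014] [5.000e-04 8.313e-01 5.558e-01 2.000e-04] [ 2.2 -6.3 -3.8] 0.0213 24.99965351773426
(np.float64(-0.5462170827281073), np.float64(0.14862614390961146))
[[-4.4, -4.2, -0.0], [-4.3, -4.3, -0.0], [-4.1, -4.5, -0.0], [-3.9, -4.7, -0.0], [-3.7, -4.8, -0.0], [-3.5, -5.0, -0.0], [-3.3, -5.1, -0.0], [-3.1, -5.2, -0.0], [-2.9, -5.4, -0.0], [-2.7, -5.5, -0.0], [-2.4, -5.6, -0.0], [-2.2, -5.7, -0.0], [-2.0, -5.8, -0.0], [-1.7, -5.8, -0.0], [-1.5, -5.9, -0.0], [-1.3, -6.0, -0.0], [-1.0, -6.0, -0.0], [-0.8, -6.0, -0.0], [-0.5, -6.1, -0.0], [-0.3, -6.1, -0.0], [-0.0, -6.1, -0.0], [0.2, -6.1, -0.0], [0.5, -6.1, -0.0], [0.7, -6.0, -0.0], [0.9, -6.0, -0.0], [1.2, -6.0, -0.0], [1.4, -5.9, -0.0]]
```

Emit:
jog_arm --pt "-5 -4 0 0" --pt "-5 -4 0 0" --pt "-4.5 -4.5 0 0" --pt "-4 -4.5 0 0" --pt "-3.5 -5 0 0" --pt "-3.5 -5 0 0" --pt "-3.5 -5 0 0" --pt "-3 -5 0 0" --pt "-3 -5.5 0 0" --pt "0 0 0 0"

```text
time: 12.2
eef_pos: [0.5528, -0.1343, 0.1013]
tcp_rot: [-0.001, 0.831, 0.556, 0.001]
ft_force: [3.4, 7.9, -7.9]
opening: 0.0215
grasp_force: 25.0
```

```bash
sed -i 's/AX=np.array.*/AX=np.array([.543,.0157])/' h.py; cat >> h.py <<'E'
def rep():
    st(); a,R=q(); f=read_state()['ft_force']; t=-.1-a; print("q",round(a,4),"R",round(R,4),"Ftan(+ resist)",round(f[0]*np.cos(t)+f[1]*np.sin(t),2),"Frad",round(f[0]*np.sin(t)-f[1]*np.cos(t),2))
E
python3 - <<'E'
from h import *
rep()
plan(q()[0],.55,18)
E
```

```text
12.2 [ 0.5528 -0.1343  0.1013] [-0.0012  0.8315  0.5556  0.001 ] [ 3.4  7.9 -7.9] 0.0215 24.998796503059566
q -0.1654 R 0.1503 Ftan(+ resist) 3.9 Frad -7.7
[[-2.5, -5.4, -0.0], [-2.3, -5.5, -0.0], [-2.1, -5.6, -0.0], [-1.9, -5.7, -0.0], [-1.6, -5.7, -0.0], [-1.4, -5.8, 0.0], [-1.2, -5.8, 0.0], [-0.9, -5.9, 0.0], [-0.7, -5.9, 0.0], [-0.5, -5.9, 0.0], [-0.2, -6.0, 0.0], [-0.0, -6.0, 0.0], [0.2, -6.0, 0.0], [0.5, -5.9, 0.0], [0.7, -5.9, 0.0], [0.9, -5.9, 0.0], [1.2, -5.8, 0.0], [1.4, -5.8, 0.0]]
```

Emit:
jog_arm --pt "-1.5 -5.5 0.5 0" --pt "-1.5 -5.5 0.5 0" --pt "-1.5 -5.5 0.5 0" --pt "-1.5 -5.5 0 0" --pt "-1.5 -6 0 0" --pt "-1 -6 0 0" --pt "-1 -6 0 0" --pt "-1 -6 0 0" --pt "-0.5 -6 0 0" --pt "0 0 0 0"

```text
time: 13.2
eef_pos: [0.5016, -0.1284, 0.1013]
tcp_rot: [0.003, 0.831, 0.556, 0.0]
ft_force: [2.4, -5.2, -6.5]
opening: 0.0212
grasp_force: 25.0
```

Emit:
jog_arm --pt "-0.5 -6 0 0" --pt "0 -6 0 0" --pt "0 -6 0 0" --pt "0 -6 0 0" --pt "0.5 -6 0 0" --pt "0.5 -6 0 0" --pt "1 -6 0 0" --pt "1 -6 0 0" --pt "0 0 0 0" --pt "0 0 0 0"

```text
time: 14.2
eef_pos: [0.4582, -0.1077, 0.1013]
tcp_rot: [0.002, 0.831, 0.556, -0.0]
ft_force: [2.4, -5.0, -4.6]
opening: 0.0215
grasp_force: 25.0
```

```bash
python3 - <<'E'
from h import *
rep()
E
```

```text
14.2 [ 0.4582 -0.1077  0.1013] [ 2.300e-03  8.314e-01  5.556e-01 -1.000e-04] [ 2.4 -5.  -4.6] 0.0215 24.999368456192315
q 0.5024 R 0.1497 Ftan(+ resist) 4.77 Frad 2.73
```

```bash
python3 - <<'E'
from h import *
import cv2
plan(q()[0],-.55,20)
a=eyes.capture("side")[:,:,::-1][190:300,255:365]
cv2.imwrite("pics/s3.png",cv2.resize(a,None,fx=5,fy=5,interpolation=cv2.INTER_CUBIC))
E
```

```text
[[-1.4, 7.8, 0.0], [-1.0, 7.8, 0.0], [-0.6, 7.9, 0.0], [-0.2, 7.9, 0.0], [0.2, 7.9, 0.0], [0.6, 7.9, 0.0], [1.0, 7.8, 0.0], [1.5, 7.8, 0.0], [1.9, 7.7, 0.0], [2.3, 7.6, 0.0], [2.7, 7.4, 0.0], [3.0, 7.3, 0.0], [3.4, 7.1, 0.0], [3.8, 6.9, 0.0], [4.1, 6.7, 0.0], [4.5, 6.5, 0.0], [4.8, 6.2, 0.0], [5.2, 6.0, 0.0], [5.5, 5.7, 0.0], [5.7, 5.4, 0.0]]
```

View pics/s3.png

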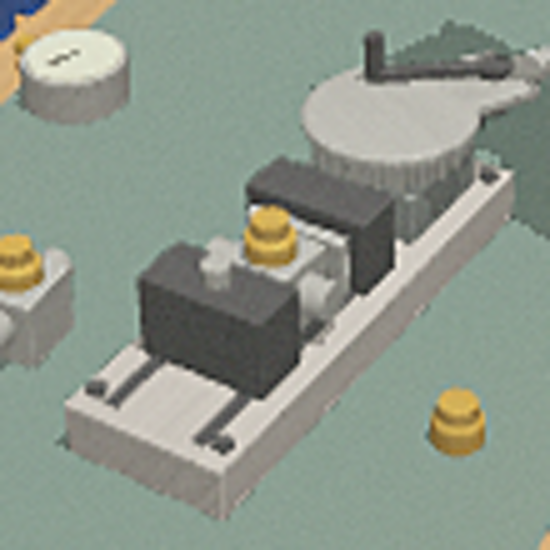

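The jaw has advanced away from the housing and its face is now close to or on the valve. A gap remains between the valve and the stop block (block front top edge around (200,245)). I'll make the return swing.

Emit:
jog_arm --pt "-1.5 8 0.5 0" --pt "-1 8 0.5 0" --pt "-0.5 8 0 0" --pt "0 8 0 0" --pt "0 8 0 0" --pt "0.5 8 0 0" --pt "1 8 0 0" --pt "1.5 8 0 0" --pt "2 7.5 0 0" --pt "2.5 7.5 0 0"

```text
time: 15.25
eef_pos: [0.5342, -0.134, 0.1012]
tcp_rot: [0.002, 0.831, 0.556, 0.0]
ft_force: [-0.3, -6.0, 3.5]
opening: 0.0214
grasp_force: 25.0
```

Emit:
jog_arm --pt "2.5 7.5 0 0" --pt "3 7.5 0 0" --pt "3.5 7 0 0" --pt "4 7 0 0" --pt "4 6.5 0 0" --pt "4.5 6.5 0 0" --pt "5 6 0 0" --pt "5 6 0 0" --pt "5 5 0 0" --pt "0 0 0 0"

```text
time: 16.25
eef_pos: [0.6037, -0.1217, 0.1012]
tcp_rot: [0.002, 0.831, 0.556, 0.001]
ft_force: [2.3, -5.3, 4.9]
opening: 0.0212
grasp_force: 25.0
```

```bash
python3 - <<'E'
from h import *
rep()
plan(q()[0],.5,25)
E
```

```text
16.25 [ 0.6037 -0.1217  0.1012] [0.0023 0.8314 0.5557 0.0014] [ 2.3 -5.3  4.9] 0.0212 25.000835359096527
q -0.5162 R 0.1502 Ftan(+ resist) 0.02 Frad 5.76
[[-4.3, -4.3, -0.0], [-4.1, -4.5, -0.0], [-4.0, -4.6, -0.0], [-3.8, -4.8, -0.0], [-3.6, -4.9, -0.0], [-3.4, -5.1, -0.0], [-3.2, -5.2, -0.0], [-2.9, -5.3, -0.0], [-2.7, -5.5, -0.0], [-2.5, -5.6, -0.0], [-2.3, -5.7, -0.0], [-2.0, -5.7, -0.0], [-1.8, -5.8, -0.0], [-1.6, -5.9, -0.0], [-1.3, -6.0, -0.0], [-1.1, -6.0, -0.0], [-0.8, -6.0, -0.0], [-0.6, -6.1, -0.0], [-0.3, -6.1, -0.0], [-0.1, -6.1, -0.0], [0.2, -6.1, -0.0], [0.4, -6.1, -0.0], [0.6, -6.1, -0.0], [0.9, -6.0, -0.0], [1.1, -6.0, -0.0]]
```

Emit:
jog_arm --pt "-5 -4.5 0 0" --pt "-4.5 -4.5 0 0" --pt "-4 -4.5 0 0" --pt "-4 -5 0 0" --pt "-3.5 -5 0 0" --pt "-3.5 -5 0 0" --pt "-3 -5 0 0" --pt "-3 -5.5 0 0" --pt "0 0 0 0" --pt "0 0 0 0"

```text
time: 17.25
eef_pos: [0.5552, -0.134, 0.1011]
tcp_rot: [0.001, 0.831, 0.556, 0.002]
ft_force: [3.7, -0.8, 5.6]
opening: 0.0214
grasp_force: 25.0
```

```bash
python3 - <<'E'
from h import *
rep()
E
```

```text
17.25 [ 0.5552 -0.134   0.1011] [0.0014 0.8314 0.5556 0.0017] [ 3.7 -0.8  5.6] 0.0214 25.001071903388947
q -0.1816 R 0.1502 Ftan(+ resist) 3.66 Frad 1.1
```

Emit:
jog_arm --pt "-2.5 -5.5 0 0" --pt "-2 -5.5 0 0" --pt "-2 -5.5 0 0" --pt "-2 -6 0 0" --pt "-1.5 -6 0 0" --pt "-1 -6 0 0" --pt "-1 -6 0 0" --pt "0 0 0 0" --pt "0 0 0 0" --pt "0 0 0 0"

```text
time: 18.25
eef_pos: [0.5131, -0.1312, 0.1011]
tcp_rot: [0.002, 0.831, 0.556, 0.001]
ft_force: [1.6, -6.5, 5.3]
opening: 0.0211
grasp_force: 25.0
```

```bash
python3 - <<'E'
from h import *
rep()
E
```

```text
18.25 [ 0.5131 -0.1312  0.1011] [2.400e-03 8.314e-01 5.556e-01 8.000e-04] [ 1.6 -6.5  5.3] 0.0211 25.00081801554188
q 0.101 R 0.1499 Ftan(+ resist) 2.9 Frad 6.0
```

Emit:
jog_arm --pt "0 0 0 0" --pt "-1.5 -3 0 0" --pt "-1.5 -3 0 0" --pt "-1 -3 0 0" --pt "-1 -3 0 0" --pt "-0.5 -3 0 0" --pt "-0.5 -3 0 0" --pt "0 -3 0 0" --pt "0 -3 0 0" --pt "0 -3 0 0"

```text
time: 19.25
eef_pos: [0.4869, -0.1236, 0.1011]
tcp_rot: [0.001, 0.831, 0.556, 0.003]
ft_force: [8.0, 4.8, 5.4]
opening: 0.0209
grasp_force: 25.0
```

```bash
python3 - <<'E'
from h import *
rep()
E
```

```text
19.25 [ 0.4869 -0.1236  0.1011] [0.0011 0.8314 0.5556 0.0031] [8.  4.8 5.4] 0.0209 25.000759188551456
q 0.2827 R 0.1501 Ftan(+ resist) 5.61 Frad -7.43
```

Emit:
jog_arm --pt "0 -3 0 0" --pt "0 -3 0 0" --pt "0 -3 0 0" --pt "0 -3 0 0" --pt "0 -3 0 0" --pt "0.5 -3 0 0" --pt "0.5 -3 0 0" --pt "0.5 -3 0 0" --pt "0.5 -3 0 0" --pt "0.5 -3 0 0"

```text
time: 20.25
eef_pos: [0.4607, -0.1098, 0.1011]
tcp_rot: [0.002, 0.832, 0.555, 0.004]
ft_force: [10.7, 4.5, 2.2]
opening: 0.0214
grasp_force: 25.0
```

```bash
python3 - <<'E'
from h import *
import cv2
rep()
a=eyes.capture("side")[:,:,::-1][190:290,265:365]
cv2.imwrite("pics/s4.png",cv2.resize(a,None,fx=6,fy=6,interpolation=cv2.INTER_CUBIC))
E
```

```text
20.25 [ 0.4607 -0.1098  0.1011] [0.0015 0.8315 0.5555 0.0037] [10.7  4.5  2.2] 0.0214 25.000440522562712
q 0.4801 R 0.1501 Ftan(+ resist) 6.44 Frad -9.64
```

View pics/s4.png

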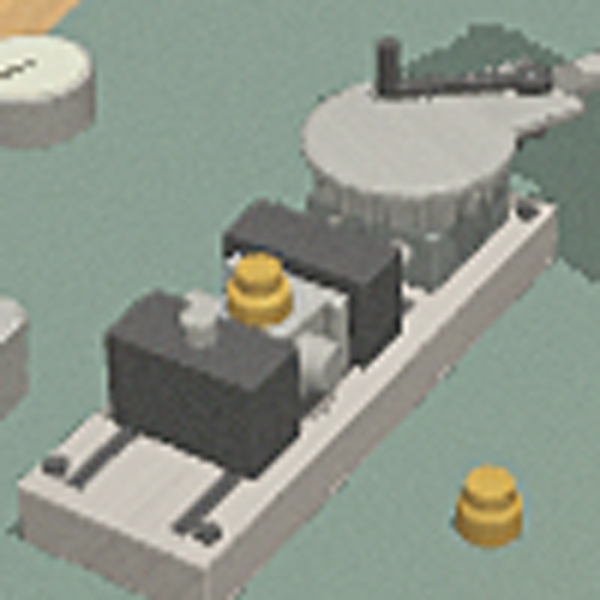

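The gap has closed to roughly the valve's length: jaw front edge at about (400,250), valve at (260,300), stop block back edge at about (300,345). The force is rising, so I'll measure the jaw-to-stop gap in the top view from the dark edges.

```bash
cat >> h.py <<'E'
import cv2
def prof(img):
    m=eyes.camera_model("top"); yaw=-.1; ys=np.arange(.03,.19,.0005); out=[]
    ex=np.array([np.cos(yaw),np.sin(yaw),0]); ey=np.array([-np.sin(yaw),np.cos(yaw),0])
    g=cv2.cvtColor(img,cv2.COLOR_RGB2GRAY).astype(np.float32)
    for lane in (-.028,-.024,-.020,.016,.020,.024,.028):
        P=np.r_[AX,.076]+lane*ex+ys[:,None]*ey; c=P@m['R'].T+m['t']; uv=(c@m['mtx'].T); uv=(uv[:,:2]/uv[:,2:]).astype(np.float32)
        v=cv2.remap(g,uv[:,:1],uv[:,1:],cv2.INTER_CUBIC).ravel()
        lo=np.median(np.sort(v)[:60]); hi=np.median(v[(ys>.095)&(ys<.125)]); t=(lo+hi)/2; b=v>t
        cr=[round(float(ys[i]*1000),1) for i in np.flatnonzero(b[1:]!=b[:-1])]
        print(lane,round(float(lo)),round(float(hi)),cr)
E
python3 - <<'E'
from h import *
prof(cv2.imread("pics/top0.png")[:,:,::-1]); print(); im=eyes.capture("top"); cv2.imwrite("pics/t4.png",im[:,:,::-1]); prof(im)
E
```

```text
-0.028 61 124 [41.0, 74.5, 131.5, 169.5]
-0.024 61 108 [40.5, 73.5, 88.0, 103.0, 123.5, 186.0, 187.0]
-0.02 64 129 [42.5, 75.0, 130.5, 171.5]
0.016 64 147 [42.5, 75.0, 131.0, 169.0]
0.02 63 117 [42.0, 73.5, 90.5, 98.5, 130.5, 169.0]
0.024 58 111 [40.0, 72.0, 87.0, 101.0, 121.0, 175.5]
0.028 61 120 [41.0, 72.5, 130.0, 172.5]

-0.028 62 133 [56.5, 90.0, 131.0, 169.5]
-0.024 60 123 [40.5, 89.5, 100.0, 107.5, 127.0]
-0.02 67 144 [58.0, 89.0, 132.0, 172.0]
0.016 65 146 [59.0, 88.5, 135.0, 169.0]
0.02 65 126 [56.0, 87.5, 100.0, 104.5, 126.5, 169.5]
0.024 55 123 [41.5, 87.5, 99.5, 107.0, 125.0, 181.5]
0.028 62 132 [55.5, 89.0, 102.0, 106.5, 128.0, 173.5]
```

```bash
cat >> h.py <<'E'
def bonnet(img,y0,y1):
    hsv=cv2.cvtColor(img[185:235,235:330],cv2.COLOR_RGB2HSV).astype(float)
    w=np.clip(hsv[...,1]-90,0,80)*((hsv[...,0]>12)&(hsv[...,0]<28)); v,u=np.mgrid[185:235,235:330]
    L=[]
    lab=cv2.connectedComponentsWithStats((w>0).astype(np.uint8))
    for i in range(1,lab[0]):
        if lab[2][i,4]<12: continue
        k=w*(lab[1]==i); p=cast("top",((k*u).sum()/k.sum(),(k*v).sum()/k.sum()),.086)[:2]-AX
        L.append((int(lab[2][i,4]),(np.cos(-.1)*p[0]+np.sin(-.1)*p[1]).round(4),(-np.sin(-.1)*p[0]+np.cos(-.1)*p[1]).round(4)))
    print("bonnet vise xy",L)
E
python3 - <<'E'
from h import *
a=cv2.imread("pics/top0.png")[:,:,::-1].copy(); b=cv2.imread("pics/t4.png")[:,:,::-1].copy()
bonnet(a,0,0); bonnet(b,0,0)
for im in (a,b): # jaw/stop edges on smoothed average of outer lanes, gradient peak
    m=eyes.camera_model("top"); ys=np.arange(.03,.19,.0005); ex=np.array([np.cos(-.1),np.sin(-.1),0]); ey=np.array([.0998,.995,0]); V=0
    g=cv2.cvtColor(im,cv2.COLOR_RGB2GRAY).astype(np.float32)
    for l in np.linspace(-.03,.03,25):
        if abs(l)<.014: continue
        P=np.r_[AX,.076]+l*ex+ys[:,None]*ey; c=(P@m['R'].T+m['t'])@m['mtx'].T; uv=(c[:,:2]/c[:,2:]).astype(np.float32)
        V=V+cv2.remap(g,uv[:,:1],uv[:,1:],cv2.INTER_LINEAR).ravel()/25
    print((V[::6]).round().astype(int).tolist())
E
```

```text
bonnet vise xy [(42, np.float64(-0.0009), np.float64(0.1127))]
bonnet vise xy [(41, np.float64(-0.0012), np.float64(0.1174))]
[87, 86, 82, 72, 53, 38, 35, 36, 37, 38, 38, 37, 37, 37, 43, 60, 78, 86, 83, 75, 67, 60, 60, 62, 64, 71, 78, 83, 83, 78, 71, 68, 66, 61, 47, 30, 28, 36, 38, 38, 38, 38, 38, 38, 37, 37, 42, 56, 68, 73, 74, 73, 74, 73]
[88, 86, 83, 77, 70, 70, 71, 70, 66, 55, 41, 35, 37, 38, 39, 39, 39, 38, 38, 44, 64, 81, 81, 71, 63, 62, 68, 77, 84, 85, 82, 75, 69, 62, 52, 40, 34, 37, 39, 39, 39, 39, 39, 38, 38, 37, 43, 57, 69, 74, 75, 75, 75, 74]
```

Emit:
jog_arm --pt "0 8 0 0" --pt "0 8 0 0" --pt "0 8 0 0" --pt "0 8 0 0" --pt "0.5 8 0 0" --pt "1 8 0 0" --pt "1 8 0 0" --pt "1.5 8 0 0" --pt "2 7.5 0 0" --pt "0 0 0 0"

```text
time: 21.35
eef_pos: [0.5275, -0.1335, 0.1011]
tcp_rot: [0.001, 0.831, 0.556, 0.001]
ft_force: [0.0, -2.1, 9.6]
opening: 0.0213
grasp_force: 25.0
```

```bash
python3 - <<'E'
from h import *
rep(); plan(q()[0],-.3,7)
E
```

```text
21.35 [ 0.5275 -0.1335  0.1011] [1.300e-03 8.314e-01 5.557e-01 8.000e-04] [ 0.  -2.1  9.6] 0.0213 25.00156602356583
q 0.0037 R 0.15 Ftan(+ resist) 0.23 Frad 2.12
[[2.0, 6.2, 0.0], [2.3, 6.1, 0.0], [2.5, 6.0, 0.0], [2.8, 5.9, 0.0], [3.0, 5.8, 0.0], [3.3, 5.6, 0.0], [3.5, 5.5, 0.0]]
```

Continue back a bit further (and raise the command slightly), then drive slowly.

Emit:
jog_arm --pt "2 6 -0.5 0" --pt "2 6 -0.5 0" --pt "2.5 6 -0.5 0" --pt "2.5 6 -0.5 0" --pt "3 6 0 0" --pt "3 5.5 0 0" --pt "3.5 5.5 0 0" --pt "0 0 0 0" --pt "0 0 0 0" --pt "0 0 0 0"

```text
time: 22.35
eef_pos: [0.571, -0.1317, 0.1013]
tcp_rot: [0.0, 0.831, 0.556, -0.0]
ft_force: [1.7, -5.6, 1.2]
opening: 0.0206
grasp_force: 25.0
```

```bash
python3 - <<'E'
from h import *
rep(); plan(q()[0],.15,20)
E
```

```text
22.35 [ 0.571  -0.1317  0.1013] [ 4.000e-04  8.314e-01  5.556e-01 -0.000e+00] [ 1.7 -5.6  1.2] 0.0206 25.000205549877137
q -0.2876 R 0.1501 Ftan(+ resist) 0.66 Frad 5.86
[[-1.8, -2.8, -0.0], [-1.7, -2.8, -0.0], [-1.6, -2.8, -0.0], [-1.6, -2.9, -0.0], [-1.5, -2.9, -0.0], [-1.5, -2.9, -0.0], [-1.4, -3.0, -0.0], [-1.3, -3.0, -0.0], [-1.3, -3.0, -0.0], [-1.2, -3.1, -0.0], [-1.1, -3.1, -0.0], [-1.1, -3.1, -0.0], [-1.0, -3.1, -0.0], [-0.9, -3.1, -0.0], [-0.9, -3.2, -0.0], [-0.8, -3.2, -0.0], [-0.7, -3.2, -0.0], [-0.6, -3.2, -0.0], [-0.6, -3.2, -0.0], [-0.5, -3.2, -0.0]]
```

Emit:
jog_arm --pt "-2.5 -3 0 0" --pt "-2.5 -3 0 0" --pt "-2 -3 0 0" --pt "-1.5 -3 0 0" --pt "-1.5 -3 0 0" --pt "-1.5 -3 0 0" --pt "-1.5 -3 0 0" --pt "-1.5 -3 0 0" --pt "-1.5 -3 0 0" --pt "-1 -3 0 0"

```text
time: 23.35
eef_pos: [0.537, -0.1344, 0.1013]
tcp_rot: [-0.0, 0.831, 0.556, 0.001]
ft_force: [6.9, 1.8, -3.2]
opening: 0.0214
grasp_force: 25.0
```

```bash
python3 - <<'E'
from h import *
rep()
E
```

```text
23.35 [ 0.537  -0.1344  0.1013] [-1.000e-04  8.314e-01  5.556e-01  1.500e-03] [ 6.9  1.8 -3.2] 0.0214 24.999475989025086
q -0.0604 R 0.1502 Ftan(+ resist) 6.79 Frad -2.02
```

Emit:
jog_arm --pt "-1 -3 0 0" --pt "-1 -3 0 0" --pt "-1 -3 0 0" --pt "-1 -3 0 0" --pt "-1 -3 0 0" --pt "-1 -3 0 0" --pt "-0.5 -3 0 0" --pt "-0.5 -3 0 0" --pt "-0.5 -3 0 0" --pt "-0.5 -3 0 0"

```text
time: 24.35
eef_pos: [0.5068, -0.1301, 0.1013]
tcp_rot: [0.0, 0.831, 0.556, 0.002]
ft_force: [8.9, 5.3, -4.6]
opening: 0.0208
grasp_force: 25.0
```

```bash
cat >> h.py <<'E'
def gap(im):
    m=eyes.camera_model("top"); ys=np.arange(.03,.19,.0005); ex=np.array([np.cos(-.1),np.sin(-.1),0]); ey=np.array([.0998,.995,0]); V=0
    g=cv2.cvtColor(im,cv2.COLOR_RGB2GRAY).astype(np.float32)
    for l in np.linspace(-.03,.03,25):
        if abs(l)<.014: continue
        P=np.r_[AX,.076]+l*ex+ys[:,None]*ey; c=(P@m['R'].T+m['t'])@m['mtx'].T; uv=(c[:,:2]/c[:,2:]).astype(np.float32)
        V=V+cv2.remap(g,uv[:,:1],uv[:,1:],cv2.INTER_LINEAR).ravel()/25
    f=lambda t,a,b:[round(float(ys[i])*1000,1) for i in np.flatnonzero((V[:-1]<t)&(V[1:]>=t)) if a<ys[i]<b]
    print("jaw front",f(61,.06,.12),"stop far edge",f(56,.155,.185)); bonnet(im,0,0)
E
python3 - <<'E'
from h import *
rep()
im=eyes.capture("top"); cv2.imwrite("pics/t5.png",im[:,:,::-1])
for i in (cv2.imread("pics/top0.png")[:,:,::-1].copy(),cv2.imread("pics/t4.png")[:,:,::-1].copy(),im): gap(i)
E
```

```text
24.35 [ 0.5068 -0.1301  0.1013] [1.000e-04 8.315e-01 5.556e-01 2.100e-03] [ 8.9  5.3 -4.6] 0.0208 24.999232487753034
q 0.1436 R 0.1502 Ftan(+ resist) 7.32 Frad -7.3
jaw front [75.0, 98.0] stop far edge [171.0]
bonnet vise xy [(42, np.float64(-0.0009), np.float64(0.1127))]
jaw front [89.5] stop far edge [170.5]
bonnet vise xy [(41, np.float64(-0.0012), np.float64(0.1174))]
jaw front [92.5] stop far edge [170.5]
bonnet vise xy [(41, np.float64(-0.0012), np.float64(0.1174))]
```

Vision gives about 4.0 mm of compression, with the valve at the stop (bonnet unchanged). Force gives about 3.5 to 4 mm. A small further push of about 0.05 rad is needed.

Emit:
jog_arm --pt "0.5 -2 0 0" --pt "0.5 -2 0 0" --pt "0.5 -2 0 0" --pt "0 -2 0 0" --pt "0 0 0 0" --pt "0 0 0 0" --pt "0 0 0 0" --pt "0 0 0 0" --pt "0 0 0 0" --pt "0 0 0 0"

```text
time: 25.4
eef_pos: [0.4994, -0.1278, 0.1013]
tcp_rot: [0.001, 0.831, 0.556, 0.001]
ft_force: [7.9, -3.0, -5.6]
opening: 0.0211
grasp_force: 25.0
```

```bash
python3 - <<'E'
from h import *
rep(); gap(eyes.capture("top"))
E
```

```text
25.4 [ 0.4994 -0.1278  0.1013] [1.300e-03 8.315e-01 5.556e-01 5.000e-04] [ 7.9 -3.  -5.6] 0.0211 24.999226501677185
q 0.1946 R 0.15 Ftan(+ resist) 8.41 Frad 0.57
jaw front [92.5] stop far edge [170.5]
bonnet vise xy [(41, np.float64(-0.0012), np.float64(0.1173))]
```

Emit:
jog_arm --pt "0 1 0 0" --pt "0 1 0 0" --pt "0 0 0 0" --pt "0 0 0 0" --pt "0 0 0 0" --pt "0 0 0 0" --pt "0 0 0 0" --pt "0 0 0 0" --pt "0 0 0 0" --pt "0 0 0 0" --grip 0.65

```text
time: 26.45
eef_pos: [0.5005, -0.1278, 0.1015]
tcp_rot: [0.0, 0.831, 0.556, -0.0]
ft_force: [0.4, -0.1, 0.1]
opening: 0.0566
grasp_force: 0.0
```

Emit:
jog_arm --pt "0 0 -10 0" --pt "0 0 -20 0" --pt "0 0 -25 0" --pt "0 0 -25 0" --pt "0 0 -25 0" --pt "-30 0 -10 0" --pt "-30 0 0 0" --pt "-30 0 0 0" --pt "-30 0 0 0" --pt "0 0 0 0"

```text
time: 27.45
eef_pos: [0.4536, -0.2416, 0.2175]
tcp_rot: [0.001, 0.832, 0.554, -0.0]
ft_force: [-0.0, 0.5, 0.7]
opening: 0.0566
grasp_force: 0.0
```

```bash
python3 - <<'E'
from h import *
st(); gap(eyes.capture("top"))
a=eyes.capture("side")[:,:,::-1][150:300,250:400]
cv2.imwrite("pics/s6.png",cv2.resize(a,None,fx=4,fy=4,interpolation=cv2.INTER_CUBIC))
E
```

```text
27.45 [ 0.4536 -0.2416  0.2175] [ 9.000e-04  8.324e-01  5.542e-01 -3.000e-04] [-0.   0.5  0.7] 0.0566 0.0
jaw front [92.5] stop far edge [170.5]
bonnet vise xy [(41, np.float64(-0.0012), np.float64(0.1173))]
```

View pics/s6.png

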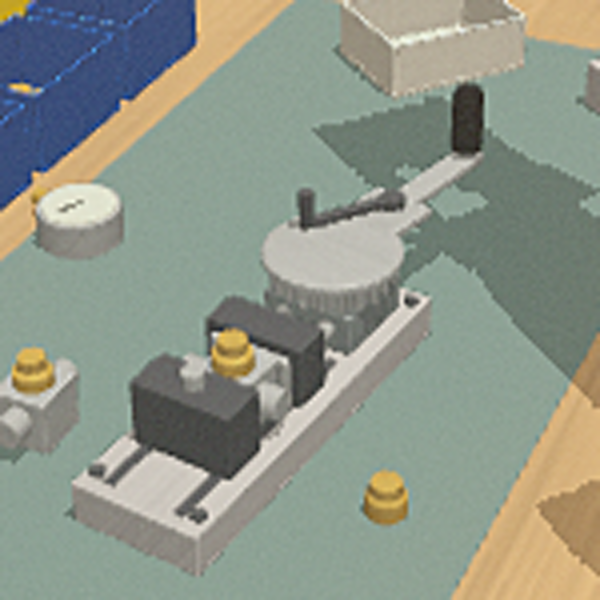

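The valve (bonnet at (233,350)) is clamped between the jaw and the stop block, the selector is still flipped (pin at (306,200)), and the knob at (467,120) is free. Nothing else has moved, so I'm handing in.

```bash
python3 -c "
from plant import workorder; print(workorder.close_job())"
```

```text
the job is handed in; nothing more can be done
None
```

I flipped the selector, clamped the valve body against the stop block with the sprung face pushed in about 4 to 4.5 mm of its 9 mm (estimated from the camera and handle force), released the handle, and handed the job in at about 27.5 s; no verdict was returned.

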